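# Unhook the spares-bin cover and weigh the red-capped vial

### The arm

A 6-joint arm with a two-finger parallel gripper is mounted at the origin on the work surface; the furniture and walls round the work are solid. World frame = base frame: x ahead of the robot, y to its left, z up, the work surface at z = 0. Lengths are in m, angles in rad, forces in N, time in s.
With the tool pointing down it reaches from about 0.3 to 0.875 m from the base axis. Payload 6.4 kg.
Tool frame: the origin (TCP) lies midway between the tips of the shut fingers; the grasp point (between the pads) lies 19 mm behind it (robot.grip_depth is the distance from the TCP to the grasp point, in m); x points along the fingers, z is the direction in which the jaws open and shut, and the axes are right-handed (so a half turn about x gives the same grasp; the last joint's range is limited). The gripper opens to 88 mm and grips with 3 to 60 N. Pads are 18 mm wide; open, the fingers measure 123 mm over their backs; the gripper's body (75 mm by 187 mm) begins 45 mm behind the grasp point.
Start: joints at [-1.533, 0.181, 1.607, -0, 1.354, -0.206], TCP at [0.139, -0.558, 0.239] pointing down, gripper open.
Joint ranges: [-2.99, 2.99], [-0.89, 2.07], [0.3, 2.58], [-1.14, 4.28], [0, 2.63], [-3.12, 3.12]. Speed limits (rad/s): [2.57, 2.57, 3.01, 3.14, 3.14, 3.14].

### API

Orientations are given as a unit quaternion [x, y, z, w].
In Python, from plant import robot gives the robot as it stands. The module is installed in compiled form; this text tells all that it offers.
- The arm moves only by the tool drive_tool, never from a script. Its argument "commands" is a list of rows, each a list of 7 numbers: the turn, a rotation vector about the tool's x, y, z in rad, then the shift along the tool's x, y, z in mm, then the opening, from 0 (shut) to 1 (fully open). In form: [[rx, ry, rz, tx, ty, tz, grip], ...]. A call has 1 to 12 rows; each row shifts and turns the commanded pose from where the row before left it, along the tool's axes as they then stand; what a row does not reach is not made up. A row lasts 1/10 s, in which the tool goes at most 50 mm and 8.59 degrees, less where a joint would pass 70% of its speed; a pose out of reach is approached as far as the arm can. A call is refused whole if a number of a shift passes 50 or a number of a turn 0.15, either way. A call with a gripper value outside its range is refused whole. The fingers move at their own pace and stop on an object; "squeeze" is the grip in N (left out, the last holds). Time passes only in rows, so rows that do not move let the fingers close. It gives the time, the measured TCP pose, the force and the opening at its end, in the units of the state.
- robot.state(): the state, without advancing time (a new reading comes with each control period).
- robot.grab_frame(name): name is "scene" or "top" or "wrist"; returns a dict with "color" (384x512x3 uint8, blue, green, red), "camera_matrix" (3x3 intrinsics, pixels), "R" (3x3) and "t" (3): a world point X has camera coordinates R X + t. Camera axes: x right, y down, z forward; pixel columns grow to the right and rows downward; lengths in m; the calibration is good to about 2 mm. The wrist camera is an equidistant fisheye: a pixel r from the principal point sees the ray r / f radians off the axis. A picture is of the moment at which its call begins. There is no depth.
- robot.hand_in(): hands the job in, once; it reports no verdict.
Trained networks look in a picture, given as the dict that the camera call returned (one of the last four; its "shot" number tells which), for a name from the list of things; names that differ only in an ending like _2 or _b are one class to them, and where a whole thing is asked for, a point or a joint stands for the part that bears it (a point fixed in the world has none). Each returns a list of dicts, best first, with "p" (0 to 1); they miss things now and then, are a little off and sometimes report something else, mostly with a low value. They report only what shows in the picture. A call takes as long as a camera call.
- robot.boxes_of(query, picture): "xyz" ([x, y, z] in m, in world coordinates, good to about 4 mm: the middle of the surface that is visible of it).
- robot.spot_point(query, picture): "xyz" ([x, y, z] in m, in world coordinates, good to about 4 mm: a listed point, or the origin of a listed thing).
The state is a dict: "time": time; "q": joint angles; "qd": joint speeds; "tau": joint torques, N m; "ee_pos": TCP position; "eef_rot": TCP orientation; "force": force on the tool from outside, world axes, zero at the start; "ft_torque": the same for the moment, N m; "width": finger opening in m.
Only numpy, scipy, OpenCV 4.12 (cv2) and the standard library are available. Lean on these libraries where they do the work, as an engineer would, in place of code of your own. Each camera call takes 0.05 s, during which the arm holds its last target.

### The job

Unlock the yellow cover of the grey spares bin by sliding it up the slope until the studs sit in the wide ends of its keyholes, lift it off and lay it, without dropping it, flat and handle up in the middle of the blue mat. Then take the red-capped vial out of the bin and stand it upright with its whole base on the round pan of the balance; leave the black-capped vial standing in the bin and do not knock anything else over.

Things in the scene. Friction and masses are not known exactly. Their poses are not given: they have to be found in the camera images.
- bin: Grey spares bin, fixed, 110 (x) by 242 (y) mm; origin at the centre of its underside, z up, x from low front to high back. Rims slope up 20 degrees: side-rim tops at height 68 mm + 0.364 x (48 to 88 mm). Floor 5 mm thick. Two compartments, each 92 wide (y) by 100 mm (x), centred at y = +-49 mm; divider at y = 0, 5 mm thick, its top 4 mm under the slope.
- stud_left (a point): Foot, on the sloping side rim, of one of the bin's two steel headed studs (bin x = 0, y = +108 mm, height 68 mm; the other is at y = -108 mm). Each stands square to the slope: neck 8 mm thick and 7 mm long, then a round head 16 mm wide, 5.5 mm high.
- cover: Yellow cover plate, about 0.16 kg, 124 (x) by 250 (y) by 5 (z) mm, with a black bridge handle; hung on the two studs, leaning on the sloping rims. Origin at the centre of its underside; z square to the plate on the handle side, x up the slope (20 degrees) while hung. Slid 26 mm along +x from its start, it is free to lift off square to the slope (14 mm clears the heads). Light friction.
- handle (a point): Middle of the handle's bar, 34 mm from the cover's underside (cover x = 0, y = 0). The bar runs along the cover's y: 100 mm long, 14 mm wide in x, 14 mm thick, open beneath for 80 mm of its length, 22 mm above the plate.
- keyhole_left (a point): Centre of the wide end of one keyhole, at cover x = -26, y = +108 mm (the other at y = -108 mm); 23 mm across. From it a narrow slot 11 mm wide runs along the cover's +x and ends at x = +5 mm; at the start the studs stand in the slots at about cover x = 0 to 1 mm, the heads holding the plate down with 2 mm of play.
- red_vial: Small clear screw vial with a red cap, standing in one of the two compartments (either one), about 46 mm from the bin's middle line; 23 mm across, 54 mm tall, rigid, 25 g; origin at the centre of its base, z up along its axis.
- black_vial: The same kind of vial with a black cap, standing in the other compartment; must stay there.
- mat: Blue flat mat, fixed, 270 (x) by 160 (y) by 3 mm thick; origin at the centre of its underside. It lies to the robot's left or right.
- balance: White bench balance, fixed, 190 (x) by 150 (y) mm, housing 34 mm high, with a grey keypad strip at its front (-x); on the other side of the robot from the mat. Origin at the centre of its underside, z up.
- pan (a point): Centre of the top face of the balance's round steel pan, 110 mm across, 50 mm above the bench.
- dropper: Amber dropper bottle, bystander, 31 mm across and 91 mm tall, loose, at the back right; origin at the centre of its base, z up.
- tumbler: Maroon travel tumbler, bystander, 86 mm across and 174 mm tall, loose, at the back right; origin at the centre of its base, z up.
- wash_bottle: White wash bottle with red cap, bystander, 65 mm across and 182 mm tall, loose, at the back right; origin at its base, z up.

How it is judged:
On the way, in this order (a step that is already met when the one before it is completed fails the run):
1. the cover has been slid up the slope, still down on the rims, until the studs are in the wide ends of its keyholes (x of cover in the frame of bin between 0.019 and 0.031 m and z of cover in the frame of bin below 0.089 m and angle between the y axis of cover and the y axis of bin, either way round below 0.1 rad).
2. the cover lies flat, handle up, in the middle of the mat, at rest (horizontal distance between cover and mat below 0.045 m and height (world z) of cover below 0.008 m and angle between cover's own z axis and vertical below 0.06 rad and linear speed of cover below 0.02 m/s), for 0.2 s.
At the end, for the whole second after the job is handed in: Cover flat (0.06 rad), handle up, on the mat, centres within 45 mm; red-capped vial upright (0.08 rad) on the balance pan, within 44 mm of its centre; black-capped vial still standing on the bin's floor; cover and red-capped vial at rest (under 0.02 m/s) (all of step 2 and horizontal distance between red_vial and pan below 0.044 m and z of red_vial in the frame of pan between -0.004 and 0.004 m and angle between red_vial's own z axis and vertical below 0.08 rad and linear speed of red_vial below 0.02 m/s and angle between black_vial's own z axis and vertical below 0.15 rad and height (world z) of black_vial below 0.01 m and x of black_vial in the frame of bin between -0.05 and 0.05 m and y of black_vial in the frame of bin between -0.096 and 0.096 m); the robot touches nothing.
It fails at once if the cover is dropped (falls freely faster than 0.6 m/s, about 2 cm) (contact force between the fingers and cover below 0.05 N and linear speed of cover above 0.6 m/s).
It fails at once if the dropper bottle, tumbler or wash bottle is knocked over (angle between any of dropper, tumbler, wash_bottle's own z axis and vertical above 0.5 rad).
It fails at once if the black-capped vial is knocked over (angle between black_vial's own z axis and vertical above 0.5 rad).
It also fails if it takes over 58 s, if anything falls off the work surface, if the arm or the gripper's body presses on something with over 40 N, if the wrist force passes 120 N, or if a joint passes its speed limit or range.

## Working session

There is one attempt and no reset: what is moved stays moved. The work goes in short steps, Python scripts to look and compute and a tool call to move; the robot and the scene stay as the last step left them, time stands still between calls to the robot, and variables do not carry over. Pictures are saved under pics/ and viewed, and the job is handed in when it is done.

Besides the shell and the picture viewer there is one more tool, called after "Call:" as name(argument=value, ...), one argument or row to a line, values as JSON. drive_tool: Moves the arm, as the interface text tells. Its arguments: {"type":"object","properties":{"commands":{"type":"array","items":{"type":"array","items":{"type":"number"}}},"squeeze":{"type":"number"}},"required":["commands"]}

```bash
ls; mkdir -p pics; python3 - <<'E'
from plant import robot
import cv2
s=robot.state()
for k,v in s.items(): print(k,v)
for n in ("scene","top"):
    p=robot.grab_frame(n); cv2.imwrite(f"pics/a_{n}.png",p["color"]); print(n,p["t"],p["shot"])
    for q in ["bin","stud_left","cover","handle","keyhole_left","mat","balance","pan","dropper","tumbler","wash_bottle","red_vial","black_vial"]:
        r=robot.spot_point(q,p)
        print(q,[( [round(float(c),3) for c in d["xyz"]],round(d["p"],2)) for d in r[:2]])
print(robot.state()["time"])
E
```

```text
pics
time 0.0
q [-1.53330222e+00  1.81550772e-01  1.60798394e+00 -1.78691795e-05
  1.35379635e+00 -2.06324121e-01]
qd [-6.46004330e-04  1.02782247e-04 -9.65456728e-04  3.14255375e-05
  1.55796506e-04 -9.73655578e-04]
tau [-7.35281501e-04 -4.33872199e+01 -3.41850293e+01  7.02870497e-02
  3.87302390e-02 -1.51716895e-04]
ee_pos [ 0.13878846 -0.55745417  0.2378163 ]
eef_rot [ 0.43594993  0.55749458 -0.43501849  0.55669233]
force [ 0.65667837 -0.72164943 -0.33923742]
ft_torque [-0.01482375  0.06252735  0.02015383]
width 0.08842843310899434
scene [0.29539711 0.33799915 1.16339638] 1
bin [([0.531, 0.02, -0.001], 0.72)]
stud_left [([0.52, 0.125, 0.068], 0.84)]
cover [([0.531, 0.024, 0.071], 0.75), ([0.46, 0.357, 0.047], 0.18)]
handle [([0.522, 0.02, 0.105], 0.55)]
keyhole_left [([0.497, 0.124, 0.054], 0.64)]
mat []
balance [([0.431, 0.358, -0.002], 0.96)]
pan [([0.462, 0.355, 0.051], 0.67)]
dropper [([0.677, -0.248, 0.004], 0.69), ([0.523, 0.019, 0.102], 0.43)]
tumbler [([0.665, -0.35, -0.001], 0.85)]
wash_bottle []
red_vial []
black_vial []
top [-0.05759615  0.53335506  1.39585322] 2
bin []
stud_left [([0.519, 0.13, 0.064], 0.46)]
cover [([0.531, 0.019, 0.07], 0.62)]
handle [([0.525, 0.019, 0.099], 0.96)]
keyhole_left [([0.495, 0.126, 0.058], 0.68)]
mat [([0.407, -0.346, 0.001], 0.59), ([0.533, 0.019, 0.069], 0.45)]
balance [([0.434, 0.356, -0.004], 0.68), ([0.525, 0.02, 0.096], 0.16)]
pan [([0.46, 0.355, 0.044], 0.89)]
dropper [([0.67, -0.246, 0.003], 0.59)]
tumbler [([0.665, -0.35, -0.004], 0.71)]
wash_bottle [([0.658, -0.474, -0.0], 0.67)]
red_vial []
black_vial [([0.674, -0.244, 0.005], 0.56), ([0.517, 0.127, 0.066], 0.23)]
1.4
```

View images.

View pics/a_top.png

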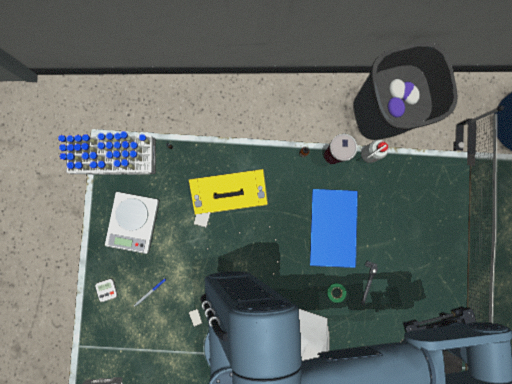

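View pics/a_scene.png

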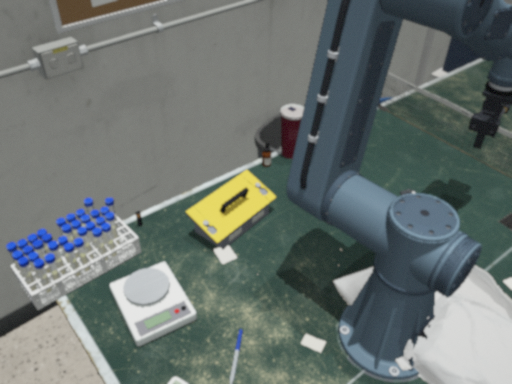

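```bash
cat > h.py <<'E'
import numpy as np, cv2
from scipy.spatial.transform import Rotation as Rot
from scipy.optimize import least_squares
from plant import robot
def proj(p,X):
    X=np.atleast_2d(X); c=X@np.array(p["R"]).T+np.array(p["t"]); K=np.array(p["camera_matrix"])
    return np.c_[K[0,0]*c[:,0]/c[:,2]+K[0,2],K[1,1]*c[:,1]/c[:,2]+K[1,2]]
def quad(mask):
    cs,_=cv2.findContours(mask,cv2.RETR_EXTERNAL,cv2.CHAIN_APPROX_NONE)
    c=max(cs,key=cv2.contourArea); h=cv2.convexHull(c)
    for e in np.linspace(2,20,40):
        a=cv2.approxPolyDP(h,e,True)
        if len(a)==4: break
    a=a[:,0].astype(float)
    # refine by edge line fits
    pts=c[:,0].astype(float); L=[]
    for i in range(4):
        A,B=a[i],a[(i+1)%4]; d=(B-A)/np.linalg.norm(B-A); n=np.array([-d[1],d[0]])
        s=(pts-A)@d; o=abs((pts-A)@n); k=(s>4)&(s<np.linalg.norm(B-A)-4)&(o<3)
        vx,vy,x0,y0=cv2.fitLine(pts[k].astype(np.float32),cv2.DIST_HUBER,0,.01,.01).ravel(); L.append((np.array([x0,y0]),np.array([vx,vy])))
    q=[]
    for i in range(4):
        (p1,d1),(p2,d2)=L[i-1],L[i]
        s=np.linalg.solve(np.c_[d1,-d2],p2-p1); q.append(p1+s[0]*d1)
    return np.array(q)
def tool():
    s=robot.state(); return np.array(s["ee_pos"]),Rot.from_quat(s["eef_rot"]),s
def delta(Rt,pt,verbose=True):
    """Rt: target Rot, pt target pos. prints rotvec in tool frame, shift in CURRENT tool frame and in TARGET tool frame (mm)"""
    p,R,s=tool()
    rv=(R.inv()*Rt).as_rotvec(); 
    print("t",round(s["time"],2),"p",p.round(4),"rotvec",rv.round(3),"shift cur",(R.inv().apply(pt-p)*1e3).round(1),"shift tgt",(Rt.inv().apply(pt-p)*1e3).round(1),"F",np.round(s["force"],1),"w",round(s["width"],4))
E
python3 - <<'E'
from h import *
P=[robot.grab_frame("top"),robot.grab_frame("scene")]
a=np.radians(20); T=np.array([[np.cos(a),0,-np.sin(a)],[0,1,0],[np.sin(a),0,np.cos(a)]])
C0=np.array([[sx*.062,sy*.125,.0025] for sx in(1,-1) for sy in(1,-1)])  # mid thickness
def model(v): 
    c,s=np.cos(v[2]),np.sin(v[2]); Rz=np.array([[c,-s,0],[s,c,0],[0,0,1]])
    return (Rz@(T@(C0+[0,0,.0]).T+np.array([[0],[0],[.068]]))).T+[v[0],v[1],0]
Q=[]
for p in P:
    hsv=cv2.cvtColor(p["color"],cv2.COLOR_BGR2HSV); m=cv2.inRange(hsv,(20,120,80),(35,255,255)); m=cv2.morphologyEx(m,cv2.MORPH_OPEN,np.ones((3,3)));q=quad(m);Q.append(q);print(q.round(1).tolist())
def res(v,use=(0,1)):
    r=[]
    for i in use:
        pr=proj(P[i],model(v))
        d=np.linalg.norm(pr[:,None]-Q[i][None],axis=2); j=d.argmin(1); r.append((pr-Q[i][j]).ravel())
    return np.concatenate(r)
for use in [(0,),(1,),(0,1)]:
    f=least_squares(res,[.53,.02,.145],kwargs=dict(use=use)); print(use,f.x.round(4),f.fun.round(1))
# mat
p=P[0];hsv=cv2.cvtColor(p["color"],cv2.COLOR_BGR2HSV); m=cv2.inRange(hsv,(100,150,100),(125,255,255))
q=quad(cv2.morphologyEx(m,cv2.MORPH_OPEN,np.ones((5,5)))); 
M0=np.array([[sx*.135,sy*.08,.003] for sx in(1,-1) for sy in(1,-1)])
def rm(v):
    c,s=np.cos(v[2]),np.sin(v[2]); pr=proj(p,(np.array([[c,-s,0],[s,c,0],[0,0,1]])@M0.T).T+[v[0],v[1],0]); d=np.linalg.norm(pr[:,None]-q[None],axis=2); return (pr-q[d.argmin(1)]).ravel()
f=least_squares(rm,[.407,-.346,0.]);print("mat",f.x.round(4),f.fun.round(1))
p,R,s=tool(); print(R.as_matrix().round(3),robot.grip_depth)
E
```

```text
[[263.1000061035156, 169.0], [265.70001220703125, 204.3000030517578], [195.6999969482422, 213.5], [188.10000610351562, 179.39999389648438]]
[[246.89999389648438, 169.0], [275.3999938964844, 197.3000030517578], [217.6999969482422, 242.10000610351562], [184.3000030517578, 211.6999969482422]]
(0,) [0.5344 0.0206 0.125 ] [ 0.4 -0.3 -0.4  0.1 -1.1  0.4  1.2 -0.2]
(1,) [0.5327 0.02   0.128 ] [ 1.  -0.4 -0.7  0.4 -0.8  0.5  0.4 -0.5]
(0, 1) [0.5336 0.0201 0.1268] [ 0.5 -0.  -0.3  0.3 -0.9  0.7  1.3 -0.   0.8 -0.6 -0.8  0.3 -1.1  0.4
  0.2 -0.6]
mat [ 0.4083 -0.3484 -0.0518] [-0.2 -0.1  0.3 -0.3 -0.4  0.2  0.4  0.2]
[[-0.     0.97   0.241]
 [-0.     0.241 -0.97 ]
 [-1.    -0.     0.   ]] 0.0187
```

```bash
cat >> h.py <<'E'
BIN=np.array([.5336,.0201,0]); YAW=.127
a=np.radians(20); RB=Rot.from_euler('z',YAW); RC=RB*Rot.from_euler('y',-a)   # cover frame while hung
cx,cy,cz=RC.as_matrix().T
RG=Rot.from_matrix(np.c_[-cz,np.cross(cx,-cz),cx])  # tool grasp orientation: x=-cz, z=cx
H=BIN+[0,0,.068]+.034*cz
E
python3 - <<'E'
from h import *
print(H)
delta(RG,H+.0187*-cz+.10*cz)
print(np.linalg.det(RG.as_matrix()))
E
```

```text
[0.52206497 0.01862712 0.09994955]
t 1.5 p [ 0.1388 -0.558   0.2387] rotvec [-1.438 -0.285  0.254] shift cur [  62.3  483.5 -470.3] shift tgt [204.1 523.5 378.4] F [-0.   0.8 -0.4] w 0.0882
1.0000000000000004
```

Call:
drive_tool(
  commands=[
    [0, 0, 0, 0, 30, -29, 1],
    [0, 0, 0, 0, 30, -29, 1],
    [0, 0, 0, 0, 30, -29, 1],
    [0, 0, 0, 0, 30, -29, 1],
    [0, 0, 0, 0, 30, -29, 1],
    [0, 0, 0, 0, 30, -29, 1],
    [0, 0, 0, 0, 30, -29, 1],
    [0, 0, 0, 0, 30, -29, 1],
    [0, 0, 0, 0, 30, -29, 1],
    [0, 0, 0, 0, 30, -29, 1],
    [0, 0, 0, 0, 30, -29, 1],
    [0, 0, 0, 0, 30, -29, 1],
  ],
)

```text
time: 2.7
ee_pos: [0.4049, -0.1319, 0.2391]
eef_rot: [0.436, 0.557, -0.435, 0.557]
force: [0.7, -0.3, -0.5]
width: 0.0883
```

Call:
drive_tool(
  commands=[
    [0, 0, 0, 0, 30, -29, 1],
    [0, 0, 0, 0, 30, -29, 1],
    [-0.144, -0.0285, 0.0254, 0, 0, 0, 1],
    [-0.144, -0.0285, 0.0254, 0, 0, 0, 1],
    [-0.144, -0.0285, 0.0254, 0, 0, 0, 1],
    [-0.144, -0.0285, 0.0254, 0, 0, 0, 1],
    [-0.144, -0.0285, 0.0254, 0, 0, 0, 1],
    [-0.144, -0.0285, 0.0254, 0, 0, 0, 0.6],
    [-0.144, -0.0285, 0.0254, 0, 0, 0, 0.6],
    [-0.144, -0.0285, 0.0254, 0, 0, 0, 0.6],
    [-0.144, -0.0285, 0.0254, 0, 0, 0, 0.6],
    [-0.144, -0.0285, 0.0254, 0, 0, 0, 0.6],
  ],
)

```text
time: 3.9
ee_pos: [0.4483, -0.0624, 0.2389]
eef_rot: [-0.039, 0.571, 0.055, 0.818]
force: [-0.4, -0.1, -0.1]
width: 0.0531
```

```bash
python3 - <<'E'
from h import *
delta(RG,H+.0187*-cz+.10*cz); print(robot.state()["q"])
E
```

```text
t 3.9 p [ 0.4483 -0.0624  0.2389] rotvec [ 0.008  0.002 -0.001] shift cur [78.  70.7 31.3] shift tgt [77.8 71.1 30.8] F [-0.4 -0.1 -0.1] w 0.0531
[-0.56224236 -0.36095587  2.14395218  0.24926161  1.09681604 -0.7827348 ]
```

Call:
drive_tool(
  commands=[
    [0.004, 0.001, 0, 19, 18, 8, 0.6],
    [0.004, 0.001, 0, 19, 18, 8, 0.6],
    [0, 0, 0, 20, 18, 8, 0.6],
    [0, 0, 0, 20, 17, 7, 0.6],
    [0, 0, 0, 0, 0, 0, 0.6],
  ],
)

```text
time: 4.4
ee_pos: [0.4939, 0.0169, 0.1738]
eef_rot: [-0.034, 0.575, 0.052, 0.816]
force: [-1.1, -0.6, -0.5]
width: 0.053
```

```bash
python3 - <<'E'
from h import *
delta(RG,H+.0187*-cz)
p=robot.grab_frame("wrist"); cv2.imwrite("pics/b_w.png",p["color"])
p=robot.grab_frame("scene"); cv2.imwrite("pics/b_s.png",cv2.resize(p["color"][120:300,130:330],None,fx=3,fy=3))
p=robot.grab_frame("top"); cv2.imwrite("pics/b_t.png",cv2.resize(p["color"][120:300,130:330],None,fx=3,fy=3))
E
```

```text
t 4.4 p [0.4939 0.0169 0.1738] rotvec [-0.004 -0.006 -0.003] shift cur [97.7 -2.2  1.7] shift tgt [97.8 -1.8  1.2] F [-1.1 -0.6 -0.5] w 0.053
```

View pics/b_w.png

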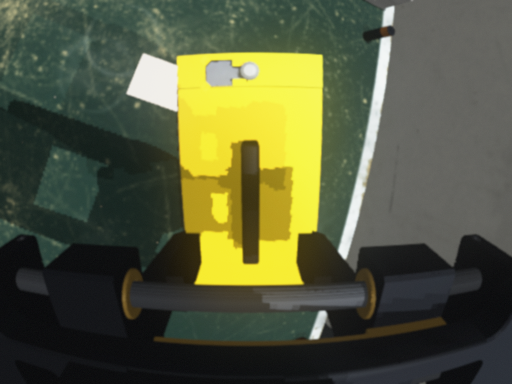

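View pics/b_s.png

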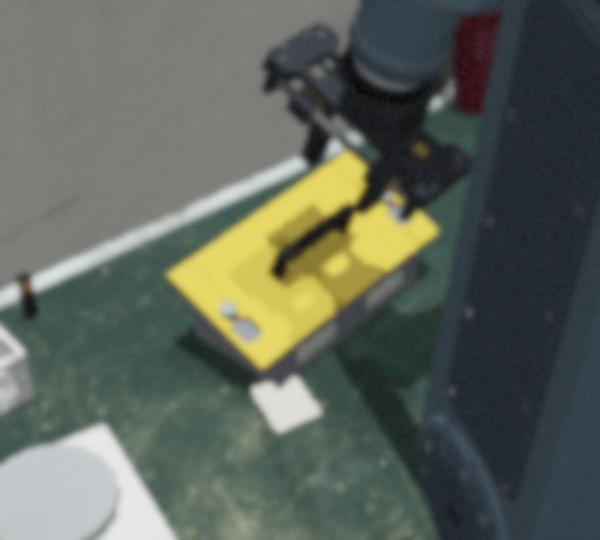

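Call:
drive_tool(
  commands=[
    [-0.004, -0.006, -0.003, 25, 0, 0, 0.6],
    [0, 0, 0, 25, -1, 1, 0.6],
    [0, 0, 0, 25, -1, 0, 0.6],
    [0, 0, 0, 15, 0, 0, 0.6],
    [0, 0, 0, 8, 0, 0, 0.6],
    [0, 0, 0, 0, 0, 0, 0.6],
  ],
)

```text
time: 5.15
ee_pos: [0.5296, 0.0164, 0.0843]
eef_rot: [-0.036, 0.571, 0.05, 0.819]
force: [0.4, -0.8, 0.6]
width: 0.0532
```

```bash
python3 - <<'E'
from h import *
delta(RG,H+.0187*-cz)
p=robot.grab_frame("wrist"); cv2.imwrite("pics/c_w.png",p["color"])
E
```

```text
t 5.15 p [0.5296 0.0164 0.0843] rotvec [-0.003  0.004  0.003] shift cur [ 1.6  3.2 -1.4] shift tgt [ 1.6  3.2 -1.4] F [ 0.4 -0.8  0.6] w 0.0532
```

View pics/c_w.png

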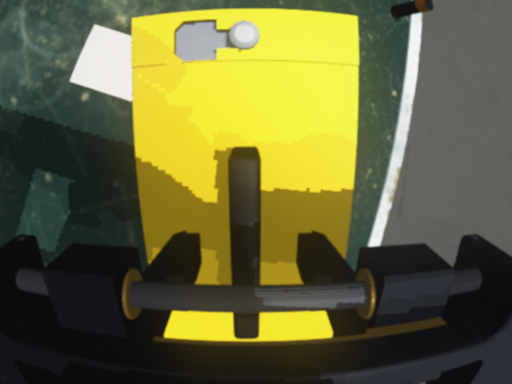

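Call:
drive_tool(
  commands=[
    [0, 0, 0, 2, 3, -1, 0.6],
    [0, 0, 0, 0, 0, 0, 0],
    [0, 0, 0, 0, 0, 0, 0],
    [0, 0, 0, 0, 0, 0, 0],
    [0, 0, 0, 0, 0, 0, 0],
    [0, 0, 0, 0, 0, 0, 0],
    [0, 0, 0, 0, 0, 0, 0],
  ],
  squeeze=25,
)

```text
time: 5.9
ee_pos: [0.5288, 0.0201, 0.0822]
eef_rot: [-0.036, 0.571, 0.051, 0.819]
force: [-2.0, -0.1, 1.9]
width: 0.0133
```

```bash
python3 - <<'E'
from h import *
delta(RG,H+.0187*-cz)
E
```

```text
t 5.9 p [0.5288 0.0201 0.0822] rotvec [-0.002  0.004  0.002] shift cur [-0.3 -0.6 -0.4] shift tgt [-0.3 -0.6 -0.4] F [-2.  -0.1  1.9] w 0.0133
```

Call:
drive_tool(
  commands=[
    [0, 0, 0, 0, 0, 4, 0],
    [0, 0, 0, 0, 0, 4, 0],
    [0, 0, 0, 0, 0, 4, 0],
    [0, 0, 0, 0, 0, 4, 0],
    [0, 0, 0, 0, 0, 4, 0],
    [0, 0, 0, 0, 0, 4, 0],
    [0, 0, 0, 0, 0, 2, 0],
    [0, 0, 0, 0, 0, 0, 0],
    [0, 0, 0, 0, 0, 0, 0],
  ],
)

```text
time: 6.8
ee_pos: [0.5497, 0.0239, 0.0897]
eef_rot: [-0.036, 0.574, 0.052, 0.817]
force: [-19.2, -1.2, 14.5]
width: 0.0138
```

```bash
python3 - <<'E'
from h import *
delta(RG,H+.0187*-cz+.026*cx)
p=robot.grab_frame("wrist"); cv2.imwrite("pics/d_w.png",p["color"])
E
```

```text
t 6.8 p [0.5497 0.0239 0.0897] rotvec [-0.001 -0.003 -0.   ] shift cur [-0.6 -1.8  3.2] shift tgt [-0.6 -1.8  3.2] F [-19.2  -1.2  14.5] w 0.0138
```

View pics/d_w.png

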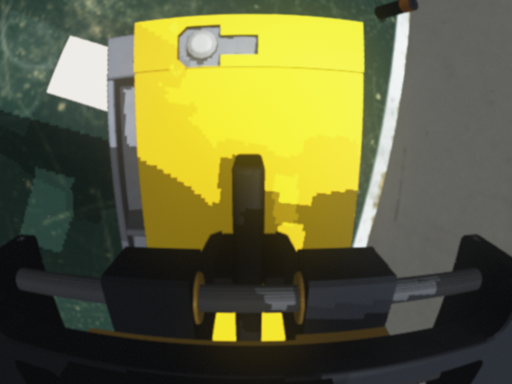

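Call:
drive_tool(
  commands=[
    [0, 0, 0, -0.8, 0, 1.5, 0],
    [0, 0, 0, 0, 0, 0, 0],
    [0, 0, 0, 0, 0, 0, 0],
  ],
)

```text
time: 7.15
ee_pos: [0.5542, 0.0233, 0.0922]
eef_rot: [-0.036, 0.571, 0.051, 0.819]
force: [-0.9, 0.1, -0.8]
width: 0.0137
```

```bash
python3 - <<'E'
from h import *
delta(RG,H+.0187*-cz+.026*cx)
p=robot.grab_frame("wrist"); cv2.imwrite("pics/e_w.png",cv2.resize(p["color"][0:120,100:400],None,fx=2,fy=2))
for n in ("top","scene"):
    p=robot.grab_frame(n)
    for q in ("cover","keyhole_left","stud_left"): print(n,q,[(np.round(d["xyz"],4),round(d["p"],2), (RB.inv().apply(np.array(d["xyz"])-BIN)*1e3).round(1)) for d in robot.spot_point(q,p)[:1]])
E
```

```text
t 7.15 p [0.5542 0.0233 0.0922] rotvec [-0.002  0.004  0.002] shift cur [ 0.3 -0.5 -1.8] shift tgt [ 0.3 -0.5 -1.8] F [-0.9  0.1 -0.8] w 0.0137
top cover [(array([0.5571, 0.0221, 0.0778]), 0.65, array([23.6, -1. , 77.8]))]
top keyhole_left [(array([0.5206, 0.1302, 0.0686]), 0.75, array([  1. , 110.9,  68.6]))]
top stud_left [(array([0.5182, 0.1283, 0.067 ]), 0.63, array([ -1.6, 109.3,  67. ]))]
scene cover [(array([0.5583, 0.0265, 0.0801]), 0.67, array([25.3,  3.2, 80.1]))]
scene keyhole_left [(array([0.5231, 0.1267, 0.0678]), 0.71, array([  3.1, 107.1,  67.8]))]
scene stud_left [(array([0.5185, 0.128 , 0.0705]), 0.84, array([ -1.3, 108.9,  70.5]))]
```

View pics/e_w.png

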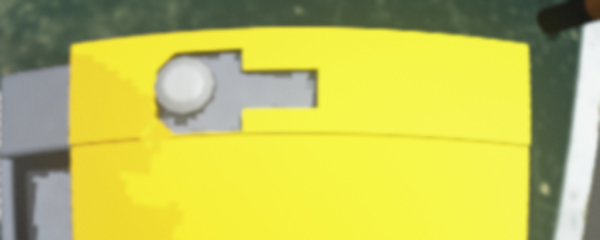

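Call:
drive_tool(
  commands=[
    [0, 0, 0, 0, 0, -1.8, 0],
    [0, 0, 0, 0, 0, 0, 0],
  ],
)

```text
time: 7.8
ee_pos: [0.5526, 0.0229, 0.0919]
eef_rot: [-0.036, 0.571, 0.05, 0.819]
force: [-0.4, 0.5, -1.0]
width: 0.0131
```

```bash
python3 - <<'E'
from h import *
delta(RG,H+.0187*-cz+.026*cx)
p=robot.grab_frame("wrist"); cv2.imwrite("pics/f_w.png",cv2.resize(p["color"][0:120,100:400],None,fx=2,fy=2))
E
```

```text
t 7.8 p [0.5526 0.0229 0.0919] rotvec [-0.002  0.004  0.002] shift cur [ 0.6 -0.4 -0.2] shift tgt [ 0.6 -0.4 -0.2] F [-0.4  0.5 -1. ] w 0.0131
```

View pics/f_w.png

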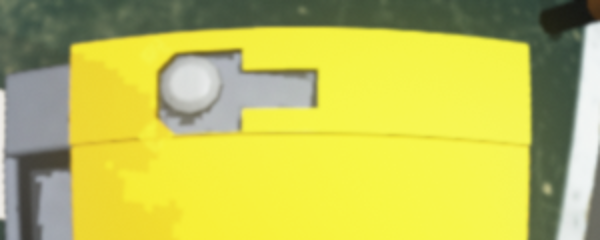

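Call:
drive_tool(
  commands=[
    [0, 0, 0, -3, 0, 0, 0],
    [0, 0, 0, -3, 0, 0, 0],
    [0, 0, 0, -4, 0, 0, 0],
    [0, 0, 0, -5, 0, 0, 0],
    [0, 0, 0, -5, 0, 0, 0],
    [0, 0, 0, 0, 0, 0, 0],
  ],
  squeeze=40,
)

```text
time: 8.45
ee_pos: [0.5461, 0.022, 0.1116]
eef_rot: [-0.036, 0.57, 0.05, 0.819]
force: [1.1, -0.3, -2.3]
width: 0.0133
```

```bash
python3 - <<'E'
from h import *
delta(RG,H+.0187*-cz+.026*cx)
p=robot.grab_frame("wrist"); cv2.imwrite("pics/g_w.png",p["color"])
E
```

```text
t 8.45 p [0.5461 0.022  0.1116] rotvec [-0.002  0.006  0.003] shift cur [21.4 -0.3 -0.9] shift tgt [21.4 -0.4 -0.8] F [ 1.1 -0.3 -2.3] w 0.0133
```

View pics/g_w.png

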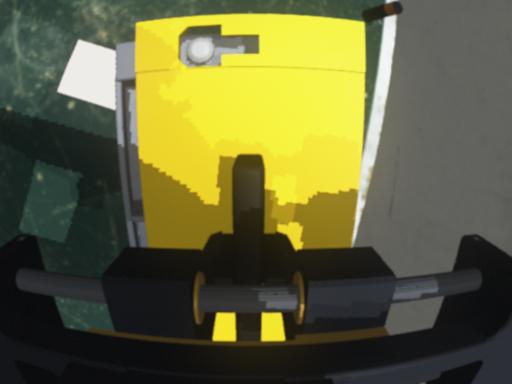

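Call:
drive_tool(
  commands=[
    [0, 0, 0, -12, 0, 0, 0],
    [0, 0, 0, -20, 0, 0, 0],
    [0, 0, 0, -24, 0, 0, 0],
    [0, 0, 0, -24, 0, 0, 0],
    [0, 0, 0, -24, 0, 0, 0],
    [0, 0, 0, -20, 0, 0, 0],
    [0, 0, 0, -10, 0, 0, 0],
    [0, 0, 0, 0, 0, 0, 0],
  ],
)

```text
time: 9.3
ee_pos: [0.5003, 0.0164, 0.2377]
eef_rot: [-0.036, 0.57, 0.05, 0.82]
force: [0.6, -0.1, -2.4]
width: 0.0134
```

```bash
cat >> h.py <<'E'
MAT=np.array([.4083,-.3484,0]); ps=-.0518-np.pi/2
tz=np.array([np.cos(ps),np.sin(ps),0]); tx=np.array([0,0,-1.]); RM=Rot.from_matrix(np.c_[tx,np.cross(tz,tx),tz])
E
python3 - <<'E'
from h import *
delta(RM,MAT+[0,0,.22]); print(robot.state()["q"].round(2))
E
```

```text
t 9.3 p [0.5003 0.0164 0.2377] rotvec [ 1.726  0.262 -0.309] shift cur [ -30.  -350.5 -134.3] shift tgt [ 17.7 -73.  369. ] F [ 0.6 -0.1 -2.4] w 0.0134
[-0.3  -0.24  2.06  0.17  1.   -0.49]
```

Call:
drive_tool(
  commands=[
    [0.144, 0.022, -0.026, 0, 0, 0, 0],
    [0.144, 0.022, -0.026, 0, 0, 0, 0],
    [0.144, 0.022, -0.026, 0, 0, 0, 0],
    [0.144, 0.022, -0.026, 0, 0, 0, 0],
    [0.144, 0.022, -0.026, 0, 0, 0, 0],
    [0.144, 0.022, -0.026, 0, 0, 0, 0],
    [0.144, 0.022, -0.026, 0, 0, 0, 0],
    [0.144, 0.022, -0.026, 0, 0, 0, 0],
    [0.144, 0.022, -0.026, 0, 0, 0, 0],
    [0.144, 0.022, -0.026, 0, 0, 0, 0],
    [0.144, 0.022, -0.026, 0, 0, 0, 0],
    [0.142, 0.021, -0.025, 0, 0, 0, 0],
  ],
)

```text
time: 10.5
ee_pos: [0.4995, 0.0169, 0.2345]
eef_rot: [-0.512, -0.488, 0.516, -0.483]
force: [-0.4, -0.8, -1.0]
width: 0.0132
```

```bash
python3 - <<'E'
from h import *
delta(RM,MAT+[0,0,.22]); print(robot.state()["q"].round(2))
E
```

```text
t 10.5 p [0.4995 0.0169 0.2345] rotvec [-0.005  0.     0.008] shift cur [ 15.1 -70.1 369.9] shift tgt [ 14.5 -72.2 369.6] F [-0.4 -0.8 -1. ] w 0.0132
[-0.2   0.02  1.79 -0.    1.34  1.43]
```

Call:
drive_tool(
  commands=[
    [-0.005, 0, 0.008, 0, -7, 25, 0],
    [0, 0, 0, 0, -7, 37, 0],
    [0, 0, 0, 0, -7, 40, 0],
    [0, 0, 0, 0, -7, 40, 0],
    [0, 0, 0, 0, -7, 40, 0],
    [0, 0, 0, 0, -7, 40, 0],
    [0, 0, 0, 0, -7, 40, 0],
    [0, 0, 0, 0, -7, 40, 0],
    [0, 0, 0, 10, -7, 37, 0],
    [0, 0, 0, 20, -7, 20, 0],
    [0, 0, 0, 20, -2, 10, 0],
    [0, 0, 0, 20, 0, 0, 0],
  ],
)

```text
time: 11.7
ee_pos: [0.4098, -0.35, 0.1641]
eef_rot: [0.513, 0.487, -0.512, 0.488]
force: [-0.7, -0.3, -1.4]
width: 0.0133
```

```bash
python3 - <<'E'
from h import *
delta(RM,MAT+[0,0,.0183])
p=robot.grab_frame("wrist"); cv2.imwrite("pics/i_w.png",p["color"])
p=robot.grab_frame("top"); cv2.imwrite("pics/i_t.png",p["color"])
E
```

```text
t 11.7 p [ 0.4098 -0.35    0.1641] rotvec [ 0.003  0.    -0.002] shift cur [145.8  -1.9  -1.6] shift tgt [145.8  -1.6  -1.6] F [-0.7 -0.3 -1.4] w 0.0133
```

View pics/i_w.png

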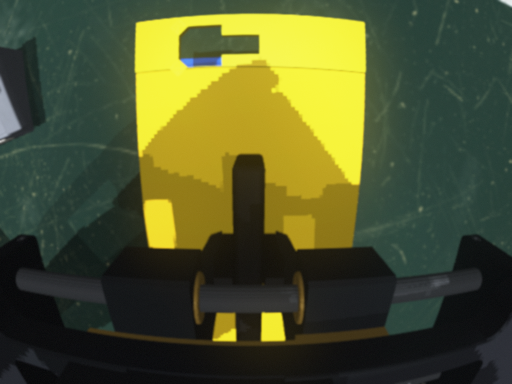

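View pics/i_t.png

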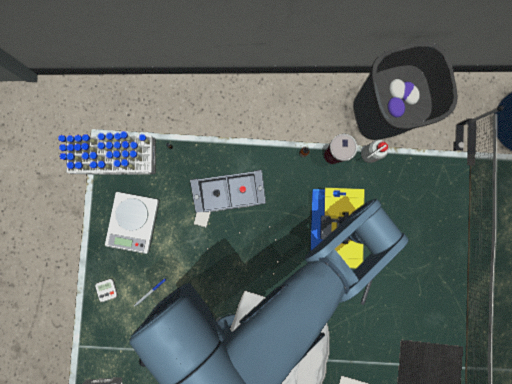

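Call:
drive_tool(
  commands=[
    [0, 0, 0, 20, -1, -1, 0],
    [0, 0, 0, 30, -1, 0, 0],
    [0, 0, 0, 30, 0, 0, 0],
    [0, 0, 0, 25, 0, 0, 0],
    [0, 0, 0, 18, 0, 0, 0],
    [0, 0, 0, 10, 0, 0, 0],
    [0, 0, 0, 5, 0, 0, 0],
    [0, 0, 0, 2, 0, 0, 0],
    [0, 0, 0, 2, 0, 0, 0],
    [0, 0, 0, 1, 0, 0, 0],
    [0, 0, 0, 0, 0, 0, 0],
  ],
)

```text
time: 12.9
ee_pos: [0.4095, -0.3481, 0.0242]
eef_rot: [0.512, 0.487, -0.511, 0.49]
force: [-0.3, 1.0, -3.0]
width: 0.0131
```

```bash
python3 - <<'E'
from h import *
delta(RM,MAT+[0,0,.0183])
E
```

```text
t 12.9 p [ 0.4095 -0.3481  0.0242] rotvec [ 0.005  0.002 -0.004] shift cur [ 5.9 -1.2  0.3] shift tgt [ 5.9 -1.1  0.3] F [-0.3  1.  -3. ] w 0.0131
```

Call:
drive_tool(
  commands=[
    [0, 0, 0, 1.5, 0, 0, 0],
    [0, 0, 0, 1.5, 0, 0, 0],
    [0, 0, 0, 1.0, 0, 0, 0],
    [0, 0, 0, 1.0, 0, 0, 0],
    [0, 0, 0, 0.5, 0, 0, 0],
    [0, 0, 0, 0, 0, 0, 0],
  ],
)

```text
time: 13.5
ee_pos: [0.4092, -0.348, 0.0183]
eef_rot: [0.512, 0.487, -0.511, 0.489]
force: [0.3, -0.7, -0.7]
width: 0.0131
```

Call:
drive_tool(
  commands=[
    [0, 0, 0, 0.7, 0, 0, 0],
    [0, 0, 0, 0, 0, 0, 0],
    [0, 0, 0, 0, 0, 0, 0],
  ],
)

```text
time: 13.8
ee_pos: [0.4093, -0.3482, 0.0178]
eef_rot: [0.512, 0.487, -0.511, 0.49]
force: [-2.0, -1.8, 1.9]
width: 0.0131
```

```bash
python3 - <<'E'
from h import *
delta(RM,MAT+[0,0,.0183])
p=robot.grab_frame("scene"); cv2.imwrite("pics/j_s.png",p["color"])
delta(RM,MAT+[0,0,.0183])
E
```

```text
t 13.8 p [ 0.4093 -0.3482  0.0178] rotvec [ 0.005  0.002 -0.004] shift cur [-0.5 -1.   0.2] shift tgt [-0.5 -1.   0.2] F [-2.  -1.8  1.9] w 0.0131
t 13.85 p [ 0.4093 -0.3482  0.0178] rotvec [ 0.005  0.002 -0.004] shift cur [-0.5 -1.   0.2] shift tgt [-0.5 -1.   0.2] F [-2.8 -1.5  2.9] w 0.0128
```

View pics/j_s.png

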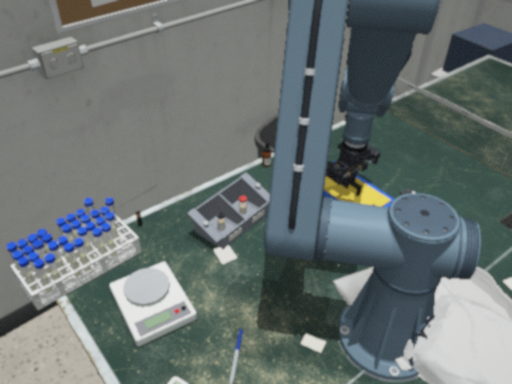

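Call:
drive_tool(
  commands=[
    [0, 0, 0, 0, 0, 0, 0.15],
    [0, 0, 0, 0, 0, 0, 0.3],
    [0, 0, 0, 0, 0, 0, 0.5],
    [0, 0, 0, 0, 0, 0, 0.5],
    [0, 0, 0, 0, 0, 0, 0.5],
    [0, 0, 0, 0, 0, 0, 0.5],
    [0, 0, 0, -10, 0, 0, 0.5],
    [0, 0, 0, -30, 0, 0, 0.5],
    [0, 0, 0, -40, 0, 0, 0.5],
    [0, 0, 0, -40, 0, 0, 0.5],
    [0, 0, 0, -30, 0, 0, 0.5],
    [0, 0, 0, -20, 0, 0, 0.5],
  ],
)

```text
time: 15.05
ee_pos: [0.4094, -0.3484, 0.1913]
eef_rot: [0.512, 0.485, -0.511, 0.491]
force: [0.0, 0.5, -0.2]
width: 0.0442
```

```bash
python3 - <<'E'
from h import *
p=robot.grab_frame("top"); cv2.imwrite("pics/k_t.png",p["color"])
def ray(p,u,z):
    K=np.array(p["camera_matrix"]);R=np.array(p["R"]);t=np.array(p["t"]);d=R.T@np.linalg.solve(K,np.array([u[0],u[1],1.]));c=-R.T@t
    return c+d*(z-c[2])/d[2]
hsv=cv2.cvtColor(p["color"],cv2.COLOR_BGR2HSV)
sub=hsv[160:220,185:270]
m=(((sub[...,0]<8)|(sub[...,0]>172))&(sub[...,1]>130)&(sub[...,2]>80)).astype(np.uint8)
n,l,st,ce=cv2.connectedComponentsWithStats(m); print(st[1:],ce[1:])
i=1+st[1:,4].argmax(); u=ce[i]+[185,160]; X=ray(p,u,.059); print("red px",u,"X",X.round(4),"bin",(RB.inv().apply(X-BIN)*1e3).round(1))
for n in ("top","scene"):
    if n!="top": p=robot.grab_frame(n)
    for q in ("red_vial","black_vial","pan","cover"): print(n,q,[(np.round(d["xyz"],4),round(d["p"],2), (RB.inv().apply(np.array(d["xyz"])-BIN)*1e3).round(1)) for d in robot.spot_point(q,p)[:2]])
E
```

```text
[[55 26  6  6 28]] [[57.32142857 28.67857143]]
red px [242.32142857 188.67857143] X [ 0.5446 -0.0272  0.059 ] bin [  4.9 -48.3  59. ]
top red_vial [(array([ 0.5432, -0.0251,  0.0028]), 0.54, array([  3.8, -46.1,   2.8]))]
top black_vial [(array([0.5306, 0.0604, 0.0068]), 0.53, array([ 2.1, 40.4,  6.8]))]
top pan [(array([0.4625, 0.3539, 0.0464]), 0.8, array([-28.2, 340.1,  46.4]))]
top cover [(array([ 0.6729, -0.2449,  0.0046]), 0.74, array([ 104.6, -280.5,    4.6])), (array([ 0.41  , -0.3512,  0.0045]), 0.68, array([-169.6, -352.7,    4.5]))]
scene red_vial [(array([ 0.5404, -0.0267,  0.0055]), 0.44, array([  0.8, -47.3,   5.5])), (array([ 0.4113, -0.3483, -0.0036]), 0.26, array([-168. , -349.9,   -3.6]))]
scene black_vial [(array([ 0.6746, -0.245 ,  0.0008]), 0.68, array([ 106.3, -280.8,    0.8])), (array([0.5277, 0.062 , 0.0048]), 0.46, array([-0.5, 42.3,  4.8]))]
scene pan [(array([0.4604, 0.3558, 0.0485]), 0.85, array([-30.1, 342.3,  48.5]))]
scene cover [(array([ 0.4123, -0.3443,  0.0015]), 0.59, array([-166.5, -346.1,    1.5]))]
```

View pics/k_t.png

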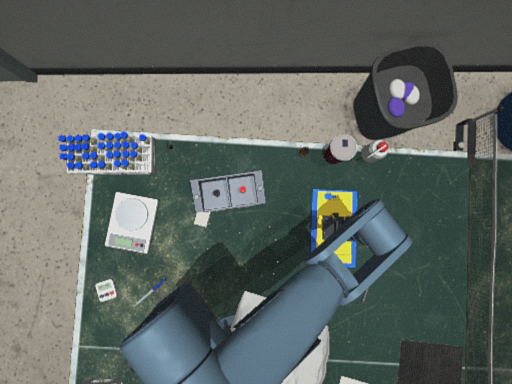

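```bash
cat >> h.py <<'E'
pv=.127-np.pi/2
tz=np.array([np.cos(pv),np.sin(pv),0]); RV=Rot.from_matrix(np.c_[tx,np.cross(tz,tx),tz])
VIAL=np.array([.543,-.0265,0])
def ray(p,u,z):
    K=np.array(p["camera_matrix"]);R=np.array(p["R"]);t=np.array(p["t"]);d=R.T@np.linalg.solve(K,np.array([u[0],u[1],1.]));c=-R.T@t
    return c+d*(z-c[2])/d[2]
E
python3 - <<'E'
from h import *
delta(RV,VIAL+[0,0,.14])
E
```

```text
t 15.55 p [ 0.4082 -0.347   0.1861] rotvec [-0.174 -0.    -0.002] shift cur [  46.5  119.6 -326.5] shift tgt [  46.1  174.3 -300.9] F [ 0.2 -0.3  0.4] w 0.0438
```

Call:
drive_tool(
  commands=[
    [0, 0, 0, 0, 10, -20, 0.42],
    [0, 0, 0, 0, 13, -36, 0.42],
    [0, 0, 0, 0, 14, -40, 0.42],
    [0, 0, 0, 0, 14, -40, 0.42],
    [0, 0, 0, 0, 14, -40, 0.42],
    [0, 0, 0, 0, 14, -40, 0.42],
    [0, 0, 0, 0, 14, -40, 0.42],
    [0, 0, 0, 0, 14, -36, 0.42],
    [0, 0, 0, 0, 13, -34, 0.42],
    [-0.087, 0, 0, 20, 0, 0, 0.42],
    [-0.087, 0, 0, 26, 0, 0, 0.42],
    [0, 0, 0, 0, 0, 0, 0.42],
  ],
)

```text
time: 16.75
ee_pos: [0.5411, -0.0264, 0.1375]
eef_rot: [0.466, 0.532, -0.468, 0.53]
force: [-0.6, 0.6, -1.0]
width: 0.0367
```

```bash
python3 - <<'E'
from h import *
delta(RV,VIAL+[0,0,.0313])
p=robot.grab_frame("wrist"); cv2.imwrite("pics/l_w.png",p["color"])
K=p["camera_matrix"]; print(np.array(K).round(1).tolist())
def fish(X):
    c=np.array(p["R"])@X+np.array(p["t"]); th=np.arctan2(np.hypot(c[0],c[1]),c[2]); f=K[0][0]; d=c[:2]/np.hypot(c[0],c[1]); return (f*th*d+[K[0][2],K[1][2]]).round(1)
t,R,s=tool()
print("vial top pred",fish(VIAL+[0,0,.059]),"tcp",fish(t),"axis at z.059",fish(np.array([t[0],t[1],.059])))
E
```

```text
t 16.75 p [ 0.5411 -0.0264  0.1375] rotvec [ 0.002 -0.001  0.004] shift cur [106.2   2.3   0.5] shift tgt [106.2   1.8   0.3] F [-0.6  0.6 -1. ] w 0.0367
[[297.3, 0.0, 248.4], [0.0, 297.3, 196.4], [0.0, 0.0, 1.0]]
vial top pred [248.9 202.1] tcp [249.6 248.5] axis at z.059 [249.4 203. ]
```

View pics/l_w.png

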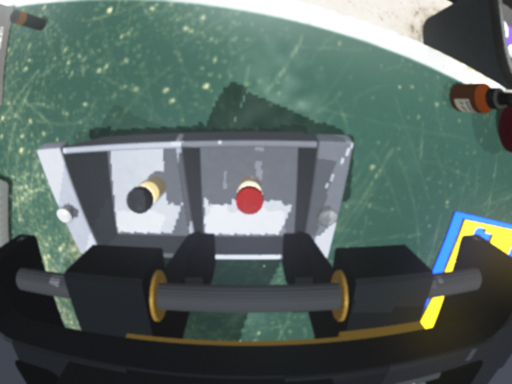

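Call:
drive_tool(
  commands=[
    [0.002, 0, 0.003, 20, 2, 0, 0.42],
    [0, 0, 0, 25, 1, 0, 0.42],
    [0, 0, 0, 25, 0, 0, 0.42],
    [0, 0, 0, 20, 0, 0, 0.42],
    [0, 0, 0, 10, 0, 0, 0.42],
    [0, 0, 0, 6, 0, 0, 0.42],
    [0, 0, 0, 0, 0, 0, 0.42],
  ],
)

```text
time: 17.5
ee_pos: [0.5477, -0.0276, 0.0357]
eef_rot: [0.469, 0.528, -0.467, 0.532]
force: [0.1, -0.4, -0.6]
width: 0.037
```

```bash
python3 - <<'E'
from h import *
delta(RV,VIAL+[0,0,.0313])
p=robot.grab_frame("wrist"); cv2.imwrite("pics/m_w.png",p["color"])
E
```

```text
t 17.5 p [ 0.5477 -0.0276  0.0357] rotvec [-0.003  0.002 -0.006] shift cur [ 4.4 -4.6 -1.7] shift tgt [ 4.4 -4.5 -1.7] F [ 0.1 -0.4 -0.6] w 0.037
```

View pics/m_w.png

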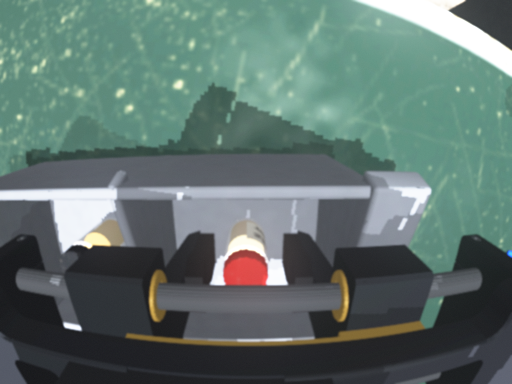

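```bash
python3 - <<'E'
from h import *
p=robot.grab_frame("wrist")
K=p["camera_matrix"]
def fish(X):
    c=np.array(p["R"])@X+np.array(p["t"]); th=np.arctan2(np.hypot(c[0],c[1]),c[2]); f=K[0][0]; d=c[:2]/np.hypot(c[0],c[1]); return (f*th*d+[K[0][2],K[1][2]]).round(1)
delta(RV,VIAL+[0,0,.0313])
t,R,s=tool(); m=R.as_matrix()
for dy in(-4,-2,0,2,4): print(dy,fish(np.array([t[0],t[1],.059])+m[:,1]*dy*1e-3))
print(fish(np.array([t[0],t[1],.059])+m[:,2]*3e-3))
E
```

```text
t 17.6 p [ 0.5483 -0.0276  0.0365] rotvec [-0.002  0.003 -0.008] shift cur [ 5.2 -5.2 -1.8] shift tgt [ 5.2 -5.1 -1.8] F [ 0.6  0.2 -0.9] w 0.0368
-4 [248.3 276. ]
-2 [248.3 272.5]
0 [248.3 268.9]
2 [248.3 265.3]
4 [248.3 261.6]
[254.6 268.9]
```

Call:
drive_tool(
  commands=[
    [0, 0, 0, 5, -1, -1.5, 0.42],
    [0, 0, 0, 0, 0, 0, 0.42],
    [0, 0, 0, 0, 0, 0, 0],
    [0, 0, 0, 0, 0, 0, 0],
    [0, 0, 0, 0, 0, 0, 0],
    [0, 0, 0, 0, 0, 0, 0],
    [0, 0, 0, 0, 0, 0, 0],
  ],
  squeeze=12,
)

```text
time: 18.3
ee_pos: [0.5464, -0.026, 0.0306]
eef_rot: [0.469, 0.528, -0.467, 0.532]
force: [-0.5, -0.2, 1.5]
width: 0.0225
```

```bash
python3 - <<'E'
from h import *
delta(RV,VIAL+[0,0,.0313])
p=robot.grab_frame("wrist"); cv2.imwrite("pics/n_w.png",p["color"])
E
```

```text
t 18.3 p [ 0.5464 -0.026   0.0306] rotvec [-0.002  0.002 -0.006] shift cur [-0.8 -3.5  0.1] shift tgt [-0.7 -3.5  0.1] F [-0.5 -0.2  1.5] w 0.0225
```

View pics/n_w.png

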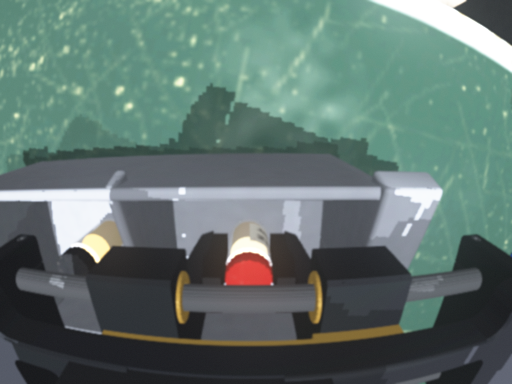

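Call:
drive_tool(
  commands=[
    [0, 0, 0, -5, 0, 0, 0],
    [0, 0, 0, -15, 0, 0, 0],
    [0, 0, 0, -25, 0, 0, 0],
    [0, 0, 0, -25, 0, 0, 0],
    [0, 0, 0, -25, 0, 0, 0],
    [0, 0, 0, -20, 0, 0, 0],
    [0, 0, 0, -10, 0, 0, 0],
    [0, 0, 0, 0, 0, 0, 0],
  ],
)

```text
time: 19.15
ee_pos: [0.5467, -0.0261, 0.1577]
eef_rot: [0.469, 0.527, -0.466, 0.533]
force: [0.6, 0.5, -0.3]
width: 0.0226
```

```bash
python3 - <<'E'
from h import *
delta(RV,np.array([.4615,.355,.0756]))
p=robot.grab_frame("wrist"); cv2.imwrite("pics/o_w.png",p["color"])
E
```

```text
t 19.15 p [ 0.5467 -0.0261  0.1577] rotvec [-0.002  0.003 -0.01 ] shift cur [  80.4  -37.6 -389.1] shift tgt [  82.1  -36.2 -388.8] F [ 0.6  0.5 -0.3] w 0.0226
```

View pics/o_w.png

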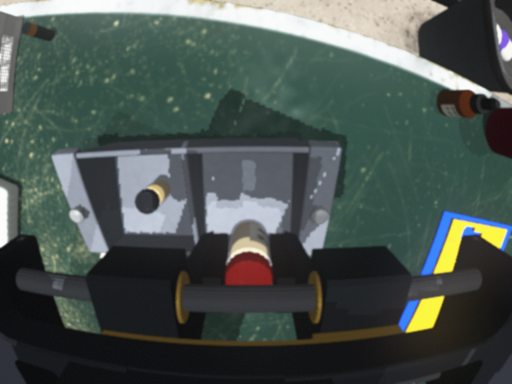

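Call:
drive_tool(
  commands=[
    [-0.002, 0.002, -0.008, 0, -3, -15, 0],
    [0, 0, 0, 0, -3, -30, 0],
    [0, 0, 0, 0, -3, -40, 0],
    [0, 0, 0, 0, -4, -40, 0],
    [0, 0, 0, 0, -4, -40, 0],
    [0, 0, 0, 0, -4, -40, 0],
    [0, 0, 0, 0, -4, -40, 0],
    [0, 0, 0, 0, -4, -40, 0],
    [0, 0, 0, 0, -3, -40, 0],
    [0, 0, 0, 0, -3, -35, 0],
    [0, 0, 0, 0, -2, -20, 0],
    [0, 0, 0, 0, 0, -9, 0],
  ],
)

```text
time: 20.4
ee_pos: [0.457, 0.3573, 0.1538]
eef_rot: [0.465, 0.533, -0.468, 0.53]
force: [0.4, 0.0, -0.5]
width: 0.0224
```

Call:
drive_tool(
  commands=[
    [0, 0, 0, 15, 0, 0, 0],
    [0, 0, 0, 20, 0, 0, 0],
    [0, 0, 0, 15, 0, 0, 0],
    [0, 0, 0, 10, 0, 0, 0],
    [0, 0, 0, 0, 0, 0, 0],
  ],
)

```text
time: 20.9
ee_pos: [0.4582, 0.3539, 0.0931]
eef_rot: [0.466, 0.532, -0.469, 0.529]
force: [-0.3, 0.4, 0.0]
width: 0.0225
```

```bash
python3 - <<'E'
from h import *
delta(RV,np.array([.4615,.355,.0756]))
p=robot.grab_frame("wrist"); cv2.imwrite("pics/p_w.png",p["color"])
p=robot.grab_frame("scene"); cv2.imwrite("pics/p_s.png",cv2.resize(p["color"][160:360,60:300],None,fx=3,fy=3))
E
```

```text
t 20.9 p [0.4582 0.3539 0.0931] rotvec [-0.001  0.001  0.006] shift cur [17.5  3.5 -0.7] shift tgt [17.5  3.4 -0.7] F [-0.3  0.4  0. ] w 0.0225
```

View pics/p_w.png

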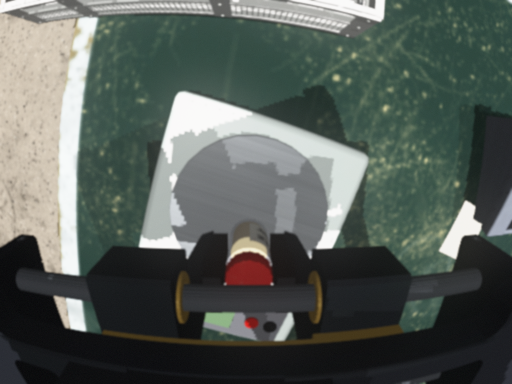

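View pics/p_s.png

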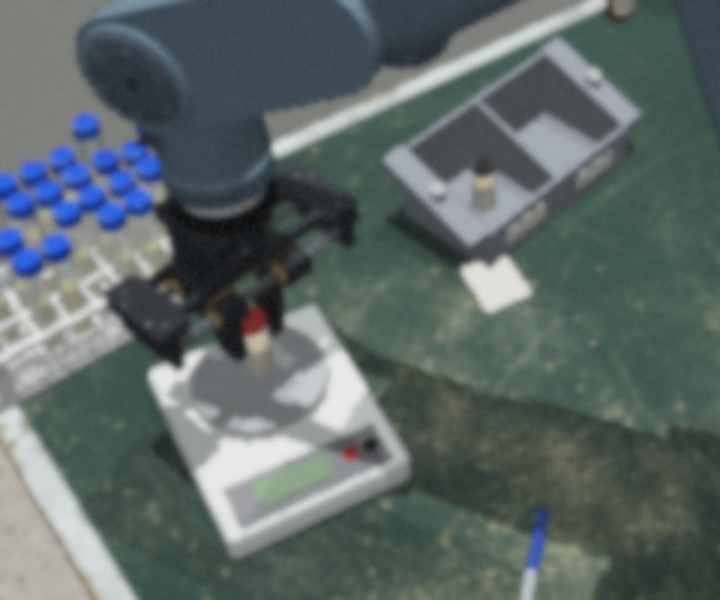

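Call:
drive_tool(
  commands=[
    [0, 0, 0, 6, 2, 0, 0],
    [0, 0, 0, 5, 1, 0, 0],
    [0, 0, 0, 2, 0, 0, 0],
    [0, 0, 0, 1, 0, 0, 0],
    [0, 0, 0, 1, 0, 0, 0],
    [0, 0, 0, 0, 0, 0, 0],
  ],
)

```text
time: 21.6
ee_pos: [0.4622, 0.3557, 0.0804]
eef_rot: [0.467, 0.531, -0.468, 0.53]
force: [-0.0, -0.3, -0.4]
width: 0.0226
```

Call:
drive_tool(
  commands=[
    [0, 0, 0, 1, 0, 0, 0],
    [0, 0, 0, 1, 0, 0, 0],
    [0, 0, 0, 0, 0, 0, 0],
  ],
)

```text
time: 21.9
ee_pos: [0.4622, 0.3556, 0.0783]
eef_rot: [0.467, 0.531, -0.468, 0.53]
force: [-0.3, 0.3, -0.0]
width: 0.0222
```

Call:
drive_tool(
  commands=[
    [0, 0, 0, 1, 0, 0, 0],
    [0, 0, 0, 0.7, 0, 0, 0],
    [0, 0, 0, 0, 0, 0, 0],
  ],
)

```text
time: 22.2
ee_pos: [0.4622, 0.3556, 0.0766]
eef_rot: [0.467, 0.531, -0.468, 0.53]
force: [-0.6, -0.7, -0.4]
width: 0.0222
```

```bash
python3 - <<'E'
from h import *
delta(RV,np.array([.4615,.355,.0756]))
E
```

```text
t 22.2 p [0.4622 0.3556 0.0766] rotvec [ 0.    -0.     0.002] shift cur [ 1.  -0.7  0.5] shift tgt [ 1.  -0.7  0.5] F [-0.6 -0.7 -0.4] w 0.0222
```

Call:
drive_tool(
  commands=[
    [0, 0, 0, 0.5, 0, 0, 0],
    [0, 0, 0, 0.5, 0, 0, 0],
    [0, 0, 0, 0, 0, 0, 0],
  ],
)

```text
time: 22.5
ee_pos: [0.4622, 0.3557, 0.0757]
eef_rot: [0.467, 0.531, -0.468, 0.53]
force: [0.5, 1.2, -0.6]
width: 0.0225
```

Call:
drive_tool(
  commands=[
    [0, 0, 0, 0.5, 0, 0, 0],
    [0, 0, 0, 0, 0, 0, 0],
    [0, 0, 0, 0, 0, 0, 0],
  ],
)

```text
time: 22.8
ee_pos: [0.4624, 0.3557, 0.0756]
eef_rot: [0.467, 0.531, -0.468, 0.53]
force: [-0.4, -0.3, 4.4]
width: 0.0227
```

Contact at the expected height (Fz 4.4 N). Release and retreat.

Call:
drive_tool(
  commands=[
    [0, 0, 0, 0, 0, 0, 0.3],
    [0, 0, 0, 0, 0, 0, 0.4],
    [0, 0, 0, 0, 0, 0, 0.5],
    [0, 0, 0, 0, 0, 0, 0.5],
    [0, 0, 0, 0, 0, 0, 0.5],
    [0, 0, 0, -8, 0, 0, 0.5],
    [0, 0, 0, -20, 0, 0, 0.5],
    [0, 0, 0, -30, 0, 0, 0.5],
    [0, 0, 0, -30, 0, 0, 0.5],
    [0, 0, 0, -30, 0, 0, 0.5],
    [0, 0, 0, -15, 0, 0, 0.5],
    [0, 0, 0, 0, 0, 0, 0.5],
  ],
)

```text
time: 24.0
ee_pos: [0.4639, 0.3564, 0.2112]
eef_rot: [0.468, 0.531, -0.466, 0.531]
force: [0.7, -0.7, -0.1]
width: 0.044
```

Call:
drive_tool(
  commands=[
    [0, 0, 0, 0, -10, 30, 0.5],
    [0, 0, 0, 0, -10, 40, 0.5],
    [0, 0, 0, 0, -10, 40, 0.5],
    [0, 0, 0, 0, -10, 30, 0.5],
    [0, 0, 0, 0, 0, 0, 0.5],
  ],
)

```text
time: 24.5
ee_pos: [0.4391, 0.2088, 0.2063]
eef_rot: [0.466, 0.531, -0.47, 0.529]
force: [-0.3, 0.1, -0.5]
width: 0.0443
```

```bash
python3 - <<'E'
from h import *
for n in ("top","scene"):
    p=robot.grab_frame(n); cv2.imwrite(f"pics/q_{n}.png",p["color"])
    for q in ("red_vial","black_vial","pan","cover","mat"): print(n,q,[(np.round(d["xyz"],4),round(d["p"],2)) for d in robot.spot_point(q,p)[:2]])
    if n=="top":
        hsv=cv2.cvtColor(p["color"],cv2.COLOR_BGR2HSV); q=quad(cv2.morphologyEx(cv2.inRange(hsv,(20,120,60),(35,255,255)),cv2.MORPH_OPEN,np.ones((3,3)))); c=[ray(p,u,.008) for u in q]; print("cover centre",np.mean(c,0).round(4),"sides",[round(float(np.linalg.norm(c[i]-c[i-1])),3) for i in range(4)])
        cv2.imwrite("pics/q_tz.png",cv2.resize(p["color"][160:280,90:370],None,fx=2.8,fy=2.8))
    else: cv2.imwrite("pics/q_sz.png",cv2.resize(p["color"][160:360,60:320],None,fx=3,fy=3)[:600])
print(robot.state()["force"],robot.state()["time"])
E
```

```text
top red_vial []
top black_vial [(array([0.5333, 0.0647, 0.0026]), 0.6)]
top pan [(array([0.4597, 0.3519, 0.0449]), 0.74), (array([ 0.6568, -0.4685, -0.0014]), 0.65)]
top cover [(array([ 0.4081, -0.3517,  0.003 ]), 0.71)]
top mat []
cover centre [ 0.4106 -0.3484  0.008 ] sides [0.118, 0.246, 0.118, 0.231]
scene red_vial [(array([0.4569, 0.355 , 0.0512]), 0.49)]
scene black_vial [(array([0.5304, 0.06  , 0.0024]), 0.7)]
scene pan [(array([0.4592, 0.3583, 0.0503]), 0.65)]
scene cover []
scene mat []
[-1.00431602  0.48428663 -0.12743341] 25.1
```

View pics/q_tz.png

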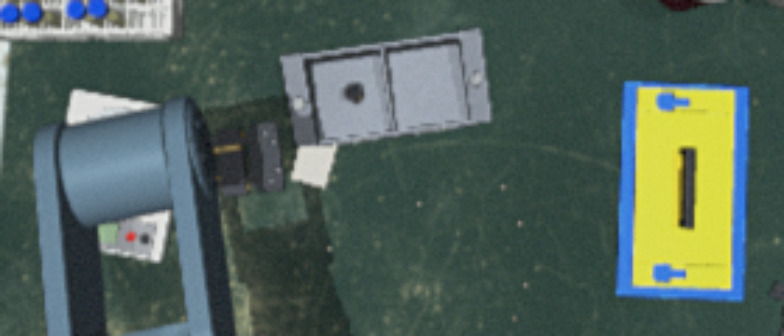

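View pics/q_sz.png

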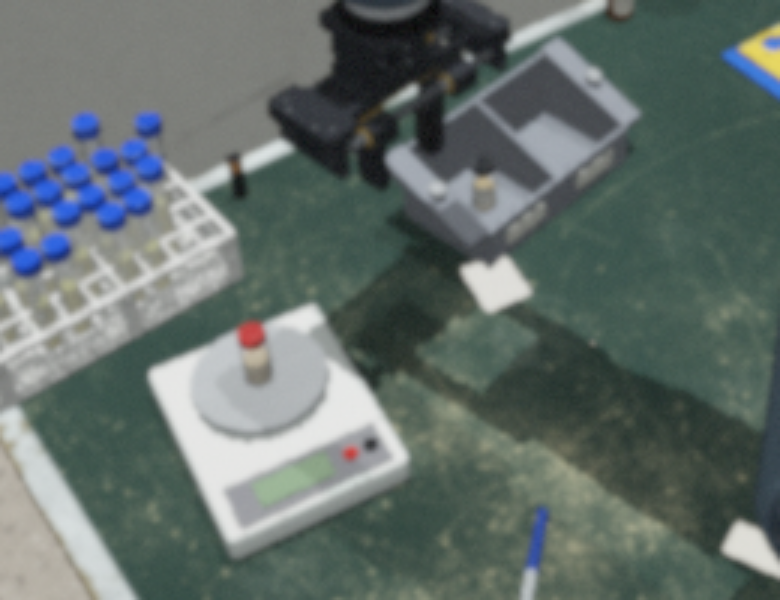

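The red vial stands upright at (258,375), near the middle of the pan. The cover is flat on the mat at (685,185), and the black vial stands in the bin at (485,190). The robot touches nothing, so I am handing in.

```bash
python3 -c "
from plant import robot
print(robot.hand_in())"
```

```text
the job is handed in; nothing more can be done
None
```

I finished the task and handed it in at about 25 s of the 58 s allowed. The hand-in gave no verdict, so the results below are from my own checks.

- **Cover:** I slid it up the slope until the studs were centred in the wide ends of the keyholes, as seen in the wrist camera. I then lifted it off square to the slope and set it down handle up on the blue mat. My last measurement puts its centre about 2 mm from the mat's centre, with a limit of 45 mm.
- **Red-capped vial:** I moved it from the bin to the balance pan. It stands upright within about 4 mm of the pan's centre, with a limit of 44 mm. Its base reads at z = 0.051 m, against a pan height of 0.050 m.
- **Black-capped vial:** It is still standing in its compartment.
- **Robot:** The gripper is open and clear, and the force reading is close to zero.

**Checks that disagreed or were missing:**
- During the slide the tool pressed down on the plate with about 20 N and the slide stopped roughly 3 mm short. I eased the pressure, which overshot by about 2 mm, and I corrected it before lifting.
- In the last pictures the arm hid the pan from the top camera, so the vial's final position comes from the scene camera only.
- The networks did not find the mat in those last pictures. The distance from the cover to the mat's centre uses the mat position I measured at the start.
- I did not look at the dropper bottle, tumbler and wash bottle again after the last move; they were upright in earlier pictures and no later move went near them.

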